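Stack the graded storage pots

TASK

Build the pot tower on the round wooden coaster from the bottom up, one piece after another: the widest white pot in the middle of the coaster, the middle pot in its sunk lid, the narrow pot in that one's sunk lid, and the wooden knob on top. Each piece must sit upright and fully down inside the rim of the one below; set each down gently and let go of it before fetching the next. Leave the shakers and the carton where they stand.

Things in the scene. Friction and masses are not known exactly. Their poses are not given: they have to be found in the camera images.
- wide_pot: The widest pot: closed white stoneware cylinder, 68 mm across, 46 mm tall to the rim. Its pale wooden lid is fixed, sunk 5 mm inside a 3 mm thick rim: the next piece stands in this 62 mm wide recess, 41 mm above this pot's underside. Origin: centre of its underside; z up. Grip it firmly (30 N, or it may tilt in the fingers), fingertips 6 mm or more above its underside. About 0.18 kg.
- middle_pot: The middle pot: closed white stoneware cylinder, 54 mm across, 44 mm tall to the rim. Its pale wooden lid is fixed, sunk 5 mm inside a 3 mm thick rim: the next piece stands in this 48 mm wide recess, 39 mm above this pot's underside. Origin: centre of its underside; z up. Grip it firmly (30 N, or it may tilt in the fingers), fingertips 6 mm or more above its underside. About 0.12 kg.
- narrow_pot: The narrow pot: closed white stoneware cylinder, 40 mm across, 42 mm tall to the rim. Its pale wooden lid is fixed, sunk 5 mm inside a 3 mm thick rim: the next piece stands in this 34 mm wide recess, 37 mm above this pot's underside. Origin: centre of its underside; z up. Grip it firmly (30 N, or it may tilt in the fingers), fingertips 6 mm or more above its underside. About 0.08 kg.
- knob_stopper: The knob that tops the tower: turned pale wood, a round foot 26 mm across and 7 mm thick with an upright cylindrical knob 18 mm across above it, from 14 to 34 mm above the underside. Origin: centre of its underside; z up. Stands upright on the worktop at the start. Grip the knob. About 0.03 kg.
- wood_coaster: Round reddish-brown wooden coaster, 98 mm across, 12 mm thick, flat top; it does not shift on the worktop. The tower is built on it. Origin: centre of its underside, at worktop height z = 0. Beware: a tall white cupboard stands on the worktop behind, its front corner at about x 0.59, y 0.02, its face running back to the left; draw the tool in to about 0.45 m from the base before swinging past it.
- striped_coaster: Square coaster with black and white stripes, 95 mm wide, 4 mm thick, fixed; not used. Origin: centre of its underside.
- salt_shaker: White round shaker with steel top, 36 mm across, 74 mm tall, loose; leave it alone. Origin: centre of its underside; z up. 
- pepper_shaker: White round shaker with steel top, 35 mm across, 74 mm tall, loose; leave it alone. Origin: centre of its underside; z up. 
- stock_carton: Small cream and brick-red carton, 30 mm (its x) by 45 mm (its y), 58 mm tall, loose; leave it alone. Origin: centre of its underside; z up. 
Mind the look-alikes: they are no part of the job. Leave any green or orange look-alike of the narrow_pot alone.

How it is judged:
By the outcome, as a careful person would: the job done as asked, in the order asked, and still so for the second after the job is handed in, with the robot touching nothing.
It also fails if it takes over 115 s, if anything falls off the work surface, if the arm or the gripper's body presses on something with over 40 N, if the wrist force passes 120 N, or if a joint passes its speed limit or range.

ROBOT

A 7-joint arm with a two-finger parallel gripper is mounted at the origin on a cart in front of the work surface, level with it; the furniture and walls round the work are solid. World frame = base frame: x ahead of the robot, y to its left, z up, the work surface at z = 0. Lengths are in m, angles in rad, forces in N, time in s.
With the tool pointing down it reaches from about 0.4 to 0.9 m from the base axis. Payload 5.5 kg.
Tool frame: the origin (TCP) lies midway between the tips of the shut fingers; the grasp point (between the pads) lies 19 mm behind it (manip.grip_depth is the distance from the TCP to the grasp point, in m); z points along the fingers, y is the line along which they close (so a half turn about z gives the same grasp; the last joint's range is limited). The gripper opens to 92 mm and grips with 3 to 60 N. Pads are 19 mm wide; open, the fingers measure 130 mm over their backs; the gripper's body (75 mm by 190 mm) begins 47 mm behind the grasp point.
Start: joints at [1.598, 0.501, -0.427, 1.55, 0.221, 1.138, -0.21], TCP at [0.152, -0.632, 0.227] pointing down, gripper open.
Joint ranges: [-2.88, 2.88], [-0.31, 2.03], [-1.54, 1.56], [0.2, 2.42], [-1.41, 4.55], [0.19, 2.02], [-2.57, 2.57]. Speed limits (rad/s): [2.57, 2.57, 3.14, 3.14, 3.14, 3.14, 3.14].

INTERFACE

Orientations are given as a unit quaternion [x, y, z, w].
In Python, from bench import manip, effector, viewer gives the robot as it stands. Calls block until the motion is done:
- manip.move_pose(position, orientation): joint-space move of the TCP to a pose.
- manip.servo_line(position, ori=None, vel=0.15): straight line of the TCP; ori=None keeps the orientation; vel is the mean speed in m/s.
- manip.movej(angles): joint-space move.
- effector.open_jaws() and effector.close(f_grip=None): open the fingers fully, or close them until they stop; f_grip is the grip in N (None keeps the last).
- manip.sleep(seconds).
- manip.solve_ik(position, orientation): joint angles nearest the present ones, or None.
- viewer.get_image(name): name is "scene" or "top" or "wrist"; returns the picture (384x512x3 uint8, red, green, blue); there is no depth.
- viewer.get_calibration(name): a dict with "vfov" (degrees; the focal length in pixels is half the picture's height over the tangent of half this angle, whatever the lens; pixels are square), "cx", "cy" (the principal point, pixels), "eye" and "attitude" of the camera in the world. Camera axes: x right, y down, z forward; pixel columns grow to the right and rows downward; lengths in m; the calibration is good to about 2 mm. A picture is of the moment at which its call begins: read the wrist's pose just before it. get_calibration takes no time and is no camera call; for the wrist camera it gives the pose at the moment of the call.
A pose or a line that the arm cannot do raises manip.PlanningError and nothing moves.
- manip.hand_in(): hands the job in; it is judged then, once.
Readings, each from a call of its own:
- manip.current_clock(): time.
- manip.current_q(): joint angles.
- manip.current_joint_velocities(): joint speeds.
- manip.current_tau(): joint torques, N m.
- manip.current_tool_pos(): TCP position.
- manip.current_tcp_rot(): TCP orientation.
- manip.current_force(): force on the tool from outside, world axes, zero at the start.
- manip.current_wrist_torque(): the same for the moment, N m.
- manip.current_finger_gap(): finger opening in m.
- manip.current_gripper_force(): force on a finger pad.
Only numpy, scipy, OpenCV 4.12 (cv2) and the standard library are available. Lean on these libraries where they do the work, as an engineer would, in place of code of your own. Each camera call takes 0.05 s, during which the arm holds its last target. There are 200 camera calls.

## Working session

There is one attempt and no reset: what is moved stays moved. The work goes in short steps, each a Python script; the robot and the scene stay as the last script left them, time stands still between calls to the robot, and variables do not carry over. Pictures are saved under pics/ and viewed, at most 14 in all, crops included, and the job is handed in when it is done.

```bash
ls; mkdir -p pics; python3 - <<'E'
from bench import manip, effector, viewer
import cv2
for n in ("scene","top"):
    cv2.imwrite(f"pics/{n}0.png",viewer.get_image(n)[:,:,::-1]); print(n,viewer.get_calibration(n))
print(viewer.get_calibration("wrist"),manip.current_tcp_rot(),manip.grip_depth,manip.current_clock())
E
```

```text
pics
scene {'vfov': 50.449583651244254, 'cx': 257.99444433666, 'cy': 188.38245700355156, 'eye': array([-0.4485631 , -0.46906782,  0.88330111]), 'attitude': array([ 0.77823784, -0.46910082,  0.2163819 , -0.35702822])}
top {'vfov': 43.17787854127611, 'cx': 262.13999587917675, 'cy': 193.86025822835447, 'eye': array([-0.34168906,  0.30183243,  1.50177897]), 'attitude': array([-0.53824412,  0.800678  , -0.21991202,  0.1443839 ])}
{'vfov': 64.79060974552105, 'cx': 258.69732504891755, 'cy': 190.81989576345694, 'eye': array([ 0.22194446, -0.61338732,  0.3840224 ]), 'attitude': array([ 0.7785874 , -0.61304408, -0.08320503,  0.10514528])} [ 9.93055833e-01  1.17640904e-01 -7.23454751e-05 -8.51000116e-04] 0.0188 0.1
```

View pics/scene0.png

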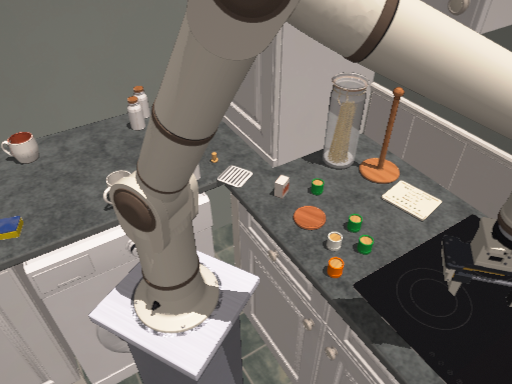

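View pics/top0.png

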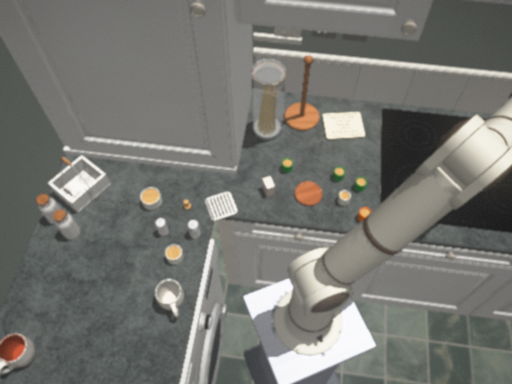

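Scene view: white narrow pot at (334,241) with green pots at (317,187), (355,223), (365,245) and an orange one at (336,267), coaster at (310,217). Top view: coaster (309,193), narrow pot (344,198), wide pot candidate (150,198), middle pot candidate (174,254), knob (187,203), shakers (162,228) and (193,230), mug (169,294).

```bash
cat > h.py <<'E'
from bench import manip, effector, viewer
import cv2, numpy as np
from scipy.spatial.transform import Rotation as R
def ray(cal,u,v,z,h=384):
    f=h/2/np.tan(np.radians(cal["vfov"])/2)
    d=R.from_quat(cal["attitude"]).apply([(u-cal["cx"])/f,(v-cal["cy"])/f,1])
    e=np.array(cal["eye"]); return e+d*(z-e[2])/d[2]
def proj(cal,p,h=384):
    f=h/2/np.tan(np.radians(cal["vfov"])/2)
    c=R.from_quat(cal["attitude"]).inv().apply(np.array(p)-cal["eye"])
    return np.array([cal["cx"]+f*c[0]/c[2],cal["cy"]+f*c[1]/c[2]])
def down(yaw):  # tool pointing down; closing axis y at angle yaw-90deg
    return (R.from_euler('z',yaw)*R.from_quat([1,0,0,0])).as_quat()
def save(name,img,box=None,k=1):
    if box: img=img[box[1]:box[3],box[0]:box[2]]
    cv2.imwrite(f"pics/{name}.png",cv2.resize(img,None,fx=k,fy=k,interpolation=cv2.INTER_CUBIC)[:,:,::-1])
E
python3 - <<'E'
from h import *
im=cv2.imread("pics/top0.png")[:,:,::-1]; c=viewer.get_calibration("top")
a=im[150:310,110:230];b=im[150:310,260:380]
save("topz",np.hstack([a,b]),k=3)
hsv=cv2.cvtColor(np.ascontiguousarray(im),cv2.COLOR_RGB2HSV)
m=cv2.inRange(hsv,(5,60,90),(28,255,255))
n,l,s,ce=cv2.connectedComponentsWithStats(m)
for i in range(1,n):
    if s[i,4]>12:
        print(s[i],ce[i].round(1),[ray(c,*ce[i],z)[:2].round(3) for z in (0.012,0.04)])
E
```

```text
[304  56   9   8  60] [308.   59.5] [array([ 1.009, -0.471]), array([ 0.984, -0.457])]
[284  67  36  64 972] [302.1 111.1] [array([ 0.76 , -0.329]), array([ 0.739, -0.317])]
[259  88  16  44 489] [267.  110.8] [array([ 0.814, -0.201]), array([ 0.792, -0.191])]
[ 61 157  10   8  46] [ 65.5 160.5] [array([0.874, 0.582]), array([0.851, 0.577])]
[283 159   9   8  53] [287.2 162.4] [array([ 0.558, -0.176]), array([ 0.541, -0.167])]
[335 168   9   7  50] [339.  170.9] [array([ 0.452, -0.337]), array([ 0.437, -0.325])]
[356 178  10   8  55] [360.9 181.1] [array([ 0.383, -0.39 ]), array([ 0.369, -0.377])]
[294 181  29  25 580] [308. 193.] [array([ 0.409, -0.191]), array([ 0.395, -0.182])]
[142 189  17  15 212] [149.9 195.9] [array([0.61 , 0.334]), array([0.592, 0.334])]
[ 36 193  13  13 133] [ 42.1 198.8] [array([0.741, 0.69 ]), array([0.72 , 0.682])]
[339 192  10   8  61] [344.1 195.3] [array([ 0.352, -0.307]), array([ 0.339, -0.295])]
[183 199   9  11  74] [186.4 204.2] [array([0.528, 0.224]), array([0.512, 0.226])]
[358 206  14  16 159] [363.7 212.9] [array([ 0.263, -0.337]), array([ 0.252, -0.325])]
[ 53 209  13  13 132] [ 59. 215.] [array([0.654, 0.646]), array([0.635, 0.64 ])]
[166 246  15  14 155] [173.1 252.1] [array([0.371, 0.321]), array([0.357, 0.321])]
[  0 334  26  28 551] [ 11.6 347.5] [array([0.255, 0.859]), array([0.244, 0.849])]
```

View pics/topz.png

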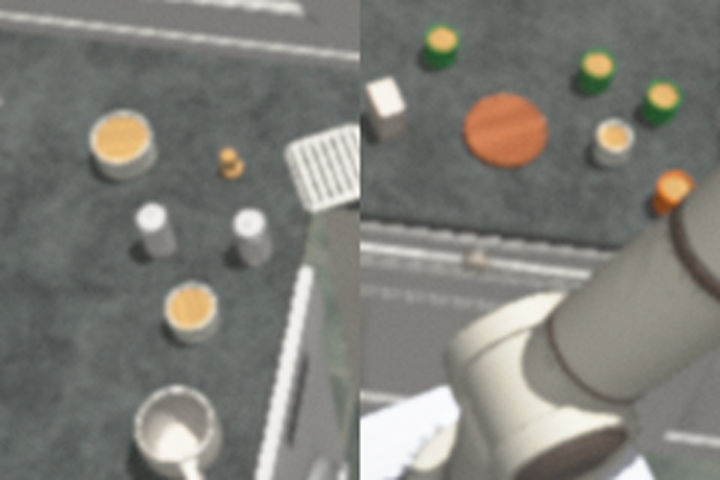

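The close crop confirms the choices: wide pot (149,198), middle pot (174,254), knob (187,204), white narrow pot (344,197) with the wooden lid. The green/orange ones, shakers and mug are excluded. Next I'll take wrist views over the narrow pot and coaster.

```bash
python3 - <<'E'
from h import *
c=viewer.get_calibration("top")
for n,u,v,z in [("shA",160.5,221,.074),("shB",193,222,.074),("carton",268,181,.058),("cupcorner",240,168,0),("cupleft",65,150,0),("edge",212,222,0),("stripe",220,206,.004)]: print(n,ray(c,u,v,z)[:2].round(3))
w=viewer.get_calibration("wrist"); T=R.from_quat(manip.current_tcp_rot())
print("cam in tool",T.inv().apply(w["eye"]-manip.current_tool_pos()).round(4),(T.inv()*R.from_quat(w["attitude"])).as_matrix().round(3))
q0=manip.current_q()
for n,p in dict(wide=(.592,.334),mid=(.357,.321),knob=(.518,.225),coast=(.409,-.191),narrow=(.339,-.295),mid0=(.42,0)).items():
    for yd in range(-90,271,30):
        q=manip.solve_ik([*p,.05],down(np.radians(yd)))
        if q is not None: print(n,yd,np.round(q,2))
E
```

```text
shA [0.464 0.326]
shB [0.42  0.228]
carton [ 0.483 -0.067]
cupcorner [ 0.608 -0.007]
cupleft [0.933 0.577]
edge [0.434 0.163]
stripe [0.482 0.116]
cam in tool [ 0.0726 -0.0014 -0.1582] [[ 0.001 -0.964 -0.266]
 [ 1.     0.001  0.001]
 [-0.001 -0.266  0.964]]
wide -90 [ 0.18  1.19 -1.31  1.57  1.17  1.33  1.86]
wide -60 [ 0.18  1.19 -1.31  1.57  1.17  1.33  2.38]
wide -30 [-0.72  0.72  0.24  1.6  -0.21  0.84 -2.49]
wide 0 [-0.41  0.72 -0.21  1.59  0.18  0.85 -2.26]
wide 30 [-0.06  0.85 -0.75  1.58  0.67  0.99 -2.07]
wide 60 [ 0.07  0.97 -1.    1.57  0.89  1.11 -1.68]
wide 90 [ 0.18  1.19 -1.31  1.57  1.17  1.33 -1.28]
wide 120 [ 0.18  1.19 -1.31  1.57  1.17  1.33 -0.76]
wide 150 [ 0.06  0.95 -0.97  1.57  0.86  1.09 -0.09]
wide 180 [ 0.06  0.96 -0.97  1.57  0.87  1.09  0.43]
wide 210 [ 0.18  1.19 -1.31  1.57  1.17  1.33  0.81]
wide 240 [ 0.18  1.19 -1.31  1.57  1.17  1.33  1.34]
wide 270 [ 0.18  1.19 -1.31  1.57  1.17  1.33  1.86]
mid -90 [ 0.18  0.94 -1.31  2.08  1.08  1.08  1.45]
mid -60 [ 0.18  0.94 -1.31  2.08  1.08  1.08  1.98]
mid -30 [ 0.18  0.94 -1.31  2.08  1.08  1.08  2.5 ]
mi
[... 2587 characters left out ...]
.74  0.7  -1.8 ]
mid0 -90 [ 0.96  0.84 -1.3   2.22  1.04  0.98  2.16]
mid0 -60 [-0.21  0.37  0.17  2.25 -0.12  0.53 -2.57]
mid0 -30 [-0.27  0.37  0.24  2.25 -0.17  0.53 -2.  ]
mid0 0 [ 0.64  0.5  -0.83  2.22  0.61  0.66 -2.2 ]
mid0 30 [ 0.74  0.56 -0.95  2.22  0.72  0.71 -1.77]
mid0 60 [ 0.74  0.56 -0.96  2.22  0.73  0.71 -1.25]
mid0 90 [ 0.74  0.56 -0.95  2.22  0.72  0.71 -0.72]
mid0 120 [ 0.72  0.54 -0.92  2.22  0.69  0.7  -0.17]
mid0 150 [ 0.66  0.51 -0.85  2.22  0.63  0.67  0.4 ]
mid0 180 [ 0.76  0.57 -0.97  2.22  0.74  0.72  0.83]
mid0 210 [ 0.96  0.84 -1.3   2.22  1.04  0.98  1.11]
mid0 240 [ 0.96  0.84 -1.3   2.22  1.04  0.98  1.63]
mid0 270 [ 0.96  0.84 -1.3   2.22  1.04  0.98  2.16]
```

```bash
cat >> h.py <<'E'
def wshot(name):
    c=viewer.get_calibration("wrist"); im=viewer.get_image("wrist"); save(name,im); np.save(f"pics/{name}.npy",c,allow_pickle=True); return c,im
def blobs(c,im,lo,hi,z,minA=150,close=0):
    m=cv2.inRange(cv2.cvtColor(np.ascontiguousarray(im),cv2.COLOR_RGB2HSV),lo,hi)
    for k in cv2.findContours(m,cv2.RETR_EXTERNAL,cv2.CHAIN_APPROX_NONE)[0]:
        if cv2.contourArea(k)<minA: continue
        e=cv2.minEnclosingCircle(k)
        # cast the contour onto the plane, fit a circle there
        P=np.array([ray(c,u,v,z)[:2] for u,v in k[:,0]]); h=cv2.convexHull((P*1e4).astype(np.float32))
        (x,y),(a,b),_=cv2.fitEllipse(h) if len(h)>5 else ((0,0),(0,0),0)
        print("px",np.round(e[0]),"world",round(x/1e4,4),round(y/1e4,4),"diam mm",round(a/10,1),round(b/10,1))
def swing(bearing,r=None):
    q=np.array(manip.current_q()); p=manip.current_tool_pos()
    d=bearing-np.arctan2(p[1],p[0]); q[0]-=d; manip.movej(list(q))
def stat(): print("t",round(manip.current_clock(),2),"p",np.round(manip.current_tool_pos(),4),"q",np.round(manip.current_q(),2),"F",np.round(manip.current_force(),1),"gap",round(manip.current_finger_gap(),4))
WOOD=((5,60,90),(30,255,255))
E
python3 - <<'E'
from h import *
manip.move_pose([.40,-.21,.25],down(np.pi/2)); stat()
c,im=wshot("w1")
blobs(c,im,*WOOD,.012); print(); blobs(c,im,*WOOD,.037)
swing(0.3); stat()
E
```

```text
t 1.88 p [ 0.3998 -0.2114  0.25  ] q [ 1.35  0.18 -1.    1.98  0.18  1.06  0.26] F [-0.2 -0.9 -0.4] gap 0.0916
px [338. 312.] world 0.517 -0.4401 diam mm 12.1 328.6
px [238. 286.] world 0.3689 -0.3974 diam mm 26.4 35.9
px [430. 269.] world 0.6497 -0.3684 diam mm 34.5 86.2
px [ 88. 269.] world 0.1519 -0.3671 diam mm 35.1 86.3
px [288. 250.] world 0.4428 -0.3345 diam mm 24.1 36.0
px [214. 232.] world 0.3376 -0.3078 diam mm 32.9 34.5
px [484. 208.] world 0.726 -0.2778 diam mm 50.5 97.3
px [378. 130.] world 0.5545 -0.1671 diam mm 34.0 34.9
px [269. 148.] world 0.4142 -0.1921 diam mm 97.7 97.8

px [338. 312.] world 0.5052 -0.4213 diam mm 11.9 303.4
px [238. 286.] world 0.3709 -0.3811 diam mm 24.4 34.0
px [430. 269.] world 0.6339 -0.3539 diam mm 32.3 80.8
px [ 88. 269.] world 0.1675 -0.3527 diam mm 32.8 80.7
px [288. 250.] world 0.4405 -0.3214 diam mm 20.9 36.4
px [214. 232.] world 0.3416 -0.2972 diam mm 30.9 32.4
px [484. 208.] world 0.6999 -0.2716 diam mm 48.8 82.0
px [378. 130.] world 0.5448 -0.1653 diam mm 31.8 32.9
px [269. 148.] world 0.4134 -0.1886 diam mm 91.4 91.6
t 3.23 p [0.4325 0.1322 0.2498] q [ 0.56  0.18 -1.    1.98  0.18  1.06  0.26] F [ 0.1 -0.6  0.4] gap 0.0914
```

View pics/w1.png

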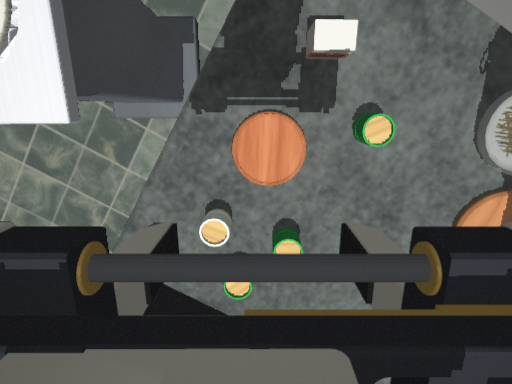

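The wrist view shows the coaster at (269,148), diameter 98 mm as it should be, and the white narrow pot at (214,232). Green pots are at (376,130), (288,245) and (238,287). Next is the wide pot.

```bash
python3 - <<'E'
from h import *
manip.move_pose([.49,.245,.25],down(np.radians(60))); stat()
c,im=wshot("w2")
blobs(c,im,*WOOD,.041)
print(manip.solve_ik([.592,.334,.1],down(np.radians(150))))
E
```

```text
t 4.6 p [0.4903 0.244  0.2498] q [ 0.1   0.35 -0.76  1.78  0.27  1.12 -1.27] F [-0.2 -1.1 -1.1] gap 0.0917
px [378. 310.] world 0.5658 -0.0354 diam mm 18.4 459.9
px [426. 268.] world 0.6182 0.0107 diam mm 39.0 85.1
px [ 90. 268.] world 0.2251 0.2383 diam mm 38.7 85.1
px [292. 161.] world 0.5305 0.2321 diam mm 23.4 26.0
px [134. 167.] world 0.3589 0.3216 diam mm 45.5 46.4
px [298.  54.] world 0.5935 0.3343 diam mm 61.0 61.3
[ 0.03246203  0.8528246  -0.92225487  1.55243695  0.73342754  1.11211935
 -0.01481363]
```

View pics/w2.png

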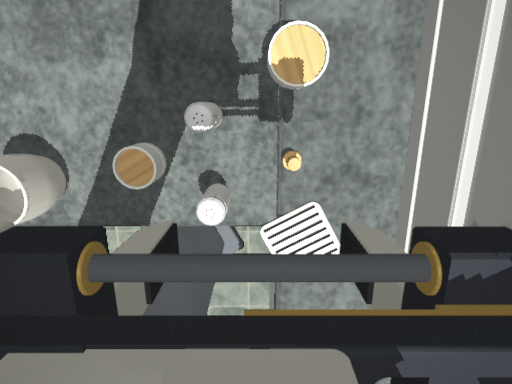

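The view shows the wide pot at (298,54), 61 mm measured, and the middle pot at (138,167), 46 mm. The knob is at (292,161) and the shakers at (203,115) and (212,208). I'll fetch the wide pot.

```bash
cat >> h.py <<'E'
COAST=np.array([.4142,-.1921]); Y=np.radians
def grab(xy,z,yaw,f=30,up=.2):
    manip.move_pose([*xy,.13],down(yaw)); manip.servo_line([*xy,z+.03],vel=.15); manip.servo_line([*xy,z],vel=.06)
    effector.close(f); print("gap",manip.current_finger_gap(),"Fg",manip.current_gripper_force())
    manip.servo_line([*xy,up],vel=.2); stat()
E
python3 - <<'E'
from h import *
xy=np.array([.5935,.3343]); a=np.arctan2(xy[1],xy[0])
grab(xy,.015,Y(150))
manip.servo_line([*(xy*.44/np.hypot(*xy)),.2],vel=.3)
swing(np.arctan2(COAST[1],COAST[0])); stat()
manip.move_pose([*COAST,.12],down(Y(90))); stat()
c,im=wshot("w3")
E
```

```text
gap 0.06791795357264242 Fg 29.999985247850418
t 8.77 p [0.5929 0.3335 0.1984] q [ 0.06  0.76 -0.99  1.48  0.65  1.26  0.05] F [-1.2 -0.8 -3. ] gap 0.0677
t 11.21 p [ 0.4012 -0.1844  0.2004] q [ 1.46  0.36 -1.27  2.06  0.41  1.01  0.09] F [-0.1  0.8 -2.7] gap 0.0676
t 11.63 p [ 0.4146 -0.1899  0.1201] q [ 1.25  0.49 -1.06  2.1   0.57  0.87 -0.14] F [ 0.6  0.5 -0.3] gap 0.0677
```

View pics/w3.png

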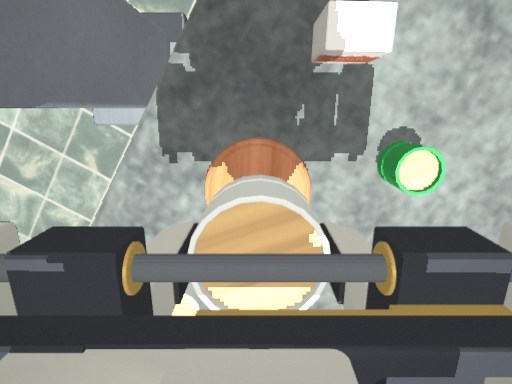

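The wide pot hangs upright in the fingers at (260,257), above the coaster at (258,190). I'll set it down.

```bash
cat >> h.py <<'E'
def place(xy,z,yaw=None):
    "lower the TCP to z, then on in small steps until the force shows contact; let go, rise"
    f0=manip.current_force()[2]
    manip.servo_line([*xy,z+.02],vel=.12); manip.servo_line([*xy,z+.002],vel=.03); manip.sleep(.2); f0=manip.current_force()[2]
    for dz in np.arange(.0015,-.0021,-.0005):
        manip.servo_line([*xy,z+dz],vel=.02); manip.sleep(.1)
        df=manip.current_force()[2]-f0
        if abs(df)>3: break
    print("contact dz",dz,"df",df); stat()
    effector.open_jaws(); manip.sleep(.2); manip.servo_line([*xy,z+.05],vel=.1)
E
python3 - <<'E'
from h import *
place(COAST,.027)
p=[COAST[0],COAST[1]-.06,.2]
manip.move_pose(p,down(Y(90))); manip.sleep(.2); stat()
c,im=wshot("w4"); blobs(c,im,*WOOD,.053); print(); blobs(c,im,*WOOD,.012)
E
```

```text
contact dz -0.0005 df 7.391337940868665
t 15.14 p [ 0.4142 -0.1921  0.0269] q [ 1.09  0.64 -0.87  2.15  0.78  0.71 -0.31] F [-1.7  0.5  5.4] gap 0.0675
t 17.43 p [ 0.4134 -0.2509  0.1986] q [ 1.43  0.43 -1.15  1.97  0.45  1.04  0.08] F [-0.6  0.2  0.3] gap 0.0918
px [378. 310.] world 0.5673 -0.4066 diam mm 18.9 358.9
px [222. 284.] world 0.3729 -0.3739 diam mm 16.5 30.3
px [426. 268.] world 0.6019 -0.3519 diam mm 33.0 71.7
px [ 91. 268.] world 0.2263 -0.353 diam mm 32.8 71.9
px [126. 236.] world 0.2691 -0.3108 diam mm 30.6 51.1
px [490. 201.] world 0.6704 -0.2761 diam mm 43.9 72.0
px [259. 119.] world 0.4141 -0.1905 diam mm 86.1 86.4
px [328.   4.] world 0.4748 -0.089 diam mm 7.6 55.8

px [378. 310.] world 0.5811 -0.438 diam mm 23.8 385.2
px [222. 284.] world 0.3669 -0.4004 diam mm 18.7 33.6
px [426. 268.] world 0.6272 -0.3752 diam mm 37.4 81.3
px [ 91. 268.] world 0.2009 -0.3767 diam mm 37.4 81.4
px [126. 236.] world 0.2495 -0.3286 diam mm 34.6 58.1
px [490. 201.] world 0.7004 -0.2922 diam mm 46.5 76.8
px [259. 119.] world 0.4141 -0.1922 diam mm 97.7 98.0
px [328.   4.] world 0.483 -0.0769 diam mm 8.2 69.0
```

View pics/w4.png

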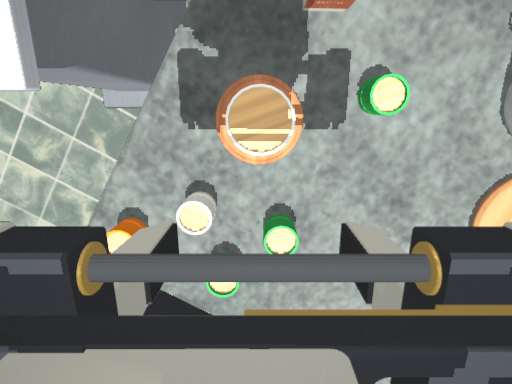

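The wide pot stands centred on the coaster, rim around (261,120). The narrow pot is at (196,216). I'll measure the lid separately, then fetch the middle pot.

```bash
cat >> h.py <<'E'
def lid(c,im,px,z,r=45,lo=(8,40,90),hi=(34,255,255)):
    "lid ellipse nearest to pixel px, cast onto plane z"
    m=cv2.inRange(cv2.cvtColor(np.ascontiguousarray(im),cv2.COLOR_RGB2HSV),lo,hi)
    k=np.zeros_like(m); cv2.circle(k,tuple(int(a) for a in px),int(r),255,-1); m&=k
    m=cv2.morphologyEx(m,cv2.MORPH_CLOSE,np.ones((7,7),np.uint8))
    n,l,s,ce=cv2.connectedComponentsWithStats(m); i=1+np.argmax(s[1:,4])
    k=max(cv2.findContours((l==i).astype(np.uint8),cv2.RETR_EXTERNAL,cv2.CHAIN_APPROX_NONE)[0],key=cv2.contourArea)
    h=cv2.convexHull(np.array([ray(c,u,v,z)[:2]*1e4 for u,v in k[:,0]],np.float32))
    (x,y),(a,b),_=cv2.fitEllipse(h); print("lid",round(x/1e4,4),round(y/1e4,4),"diam",round(a/10,1),round(b/10,1)); return np.array([x,y])/1e4
E
python3 - <<'E'
from h import *
im=cv2.imread("pics/w4.png")[:,:,::-1]; c=np.load("pics/w4.npy",allow_pickle=True).item()
lid(c,im,(261,120),.053,r=34); lid(c,im,(196,216),.037,r=22); 
im=cv2.imread("pics/w2.png")[:,:,::-1]; c=np.load("pics/w2.npy",allow_pickle=True).item()
m=lid(c,im,(134,167),.039,r=32); lid(c,im,(292,161),.034,r=14)
# fetch the middle pot
swing(np.arctan2(m[1],m[0])-.25)
manip.servo_line([*(m*.95-[0,.02]),.2],vel=.3); stat()
print(np.round(manip.solve_ik([*m,.02],down(Y(150))),2),np.round(manip.solve_ik([*m,.13],down(Y(150))),2))
E
```

```text
lid 0.4165 -0.1903 diam 61.4 66.0
lid 0.3411 -0.2974 diam 30.9 32.6
lid 0.358 0.3216 diam 46.2 47.5
lid 0.5305 0.2305 diam 24.4 26.4
t 19.73 p [0.3402 0.2852 0.2001] q [ 0.29  0.34 -1.21  2.05  0.38  1.   -0.09] F [ 0.5  0.  -0.2] gap 0.0917
[-0.1   0.68 -0.85  2.09  0.78  0.73 -0.42] [ 0.06  0.52 -1.05  2.04  0.57  0.91 -0.25]
```

```bash
python3 - <<'E'
from h import *
im=cv2.imread("pics/w4.png")[:,:,::-1]; c=np.load("pics/w4.npy",allow_pickle=True).item()
lid(c,im,(261,120),.058,r=42,lo=(0,0,170),hi=(180,45,255))
m=np.array([.3583,.3216])
grab(m,.014,Y(150))
p=m*.43/np.hypot(*m); manip.servo_line([*p,.2],vel=.25)
swing(np.arctan2(COAST[1],COAST[0])); manip.sleep(.1)
manip.move_pose([.4142,-.1912,.14],down(Y(90))); manip.sleep(.2); stat()
c,im=wshot("w5")
E
```

```text
lid 0.415 -0.1903 diam 67.3 67.5
gap 0.05374666793574922 Fg 30.00012405216694
t 23.29 p [0.3578 0.3208 0.1989] q [ 0.16  0.42 -1.15  1.98  0.45  1.03 -0.15] F [-0.  -0.1 -1.6] gap 0.0534
t 26.04 p [ 0.4148 -0.1911  0.1413] q [ 1.3   0.47 -1.12  2.08  0.55  0.91 -0.13] F [-0.2 -0.4 -1.5] gap 0.0534
```

View pics/w5.png

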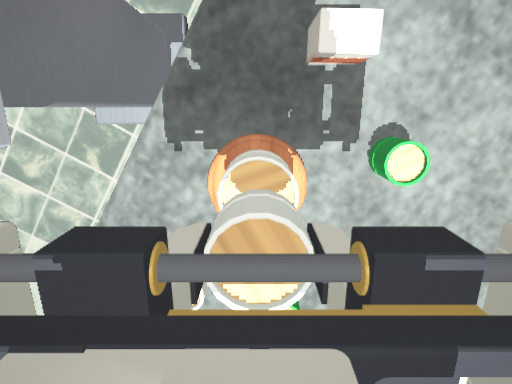

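The middle pot is held level at (260,255). Behind it the wide pot's recess is at (258,188). I'll check the held pot's offset along tool x from its rim edge before lowering.

```bash
python3 - <<'E'
from h import *
im=cv2.imread("pics/w5.png")[:,:,::-1]; c=np.load("pics/w5.npy",allow_pickle=True).item()
hsv=cv2.cvtColor(np.ascontiguousarray(im),cv2.COLOR_RGB2HSV)
for u in (245,260,275):
    s=hsv[190:245,u,1]; print(u,list(s))
for v in (218,220,222,224,226,228,230): print(v,ray(c,260,v,.1713)[:2].round(4))
E
```

```text
245 [np.uint8(110), np.uint8(51), np.uint8(15), np.uint8(13), np.uint8(14), np.uint8(14), np.uint8(9), np.uint8(11), np.uint8(15), np.uint8(15), np.uint8(15), np.uint8(16), np.uint8(14), np.uint8(16), np.uint8(15), np.uint8(15), np.uint8(13), np.uint8(14), np.uint8(14), np.uint8(14), np.uint8(13), np.uint8(13), np.uint8(14), np.uint8(15), np.uint8(9), np.uint8(6), np.uint8(7), np.uint8(7), np.uint8(7), np.uint8(14), np.uint8(72), np.uint8(113), np.uint8(111), np.uint8(113), np.uint8(113), np.uint8(111), np.uint8(112), np.uint8(115), np.uint8(114), np.uint8(110), np.uint8(112), np.uint8(112), np.uint8(113), np.uint8(113), np.uint8(115), np.uint8(114), np.uint8(113), np.uint8(113), np.uint8(113), np.uint8(115), np.uint8(115), np.uint8(114), np.uint8(113), np.uint8(112), np.uint8(111)]
260 [np.uint8(13), np.uint8(13), np.uint8(13), np.uint8(12), np.uint8(10), np.uint8(8), np.uint8(14), np.uint8(13), np.uint8(13), np.uint8(11), np.uint8(13), np.uint8(11), np.uint8(13), np.uint8(13), np.uint8(13), np.uint8(13), np.uint8(13), np.uint8(14), np.uint8(14), np.uint8(14), np.uint8(13), np.uint8
[... 727 characters left out ...]
(14), np.uint8(11), np.uint8(13), np.uint8(13), np.uint8(13), np.uint8(14), np.uint8(14), np.uint8(14), np.uint8(15), np.uint8(8), np.uint8(6), np.uint8(5), np.uint8(6), np.uint8(7), np.uint8(9), np.uint8(63), np.uint8(112), np.uint8(112), np.uint8(112), np.uint8(113), np.uint8(113), np.uint8(112), np.uint8(114), np.uint8(113), np.uint8(114), np.uint8(115), np.uint8(112), np.uint8(115), np.uint8(112), np.uint8(111), np.uint8(110), np.uint8(114), np.uint8(110), np.uint8(110), np.uint8(109), np.uint8(110), np.uint8(110), np.uint8(109), np.uint8(110)]
218 [ 0.416  -0.1661]
220 [ 0.416  -0.1671]
222 [ 0.416  -0.1681]
224 [ 0.416 -0.169]
226 [ 0.416 -0.17 ]
228 [ 0.416 -0.171]
230 [ 0.416 -0.172]
```

```bash
python3 - <<'E'
from h import *
place([.4143,-.1908],.067)
manip.move_pose([.4142,-.2521,.2],down(Y(90))); manip.sleep(.2); stat()
c,im=wshot("w6"); lid(c,im,(261,110),.092,r=32); lid(c,im,(261,110),.097,r=40,lo=(0,0,170),hi=(180,45,255))
save("w6z",im,(130,40,330,280),2.5)
E
```

```text
contact dz -0.0005 df 7.535641703172528
t 29.38 p [ 0.4143 -0.1909  0.0668] q [ 1.18  0.59 -0.98  2.13  0.7   0.79 -0.25] F [-2.1  0.5  6.9] gap 0.0539
t 31.73 p [ 0.4134 -0.2508  0.1988] q [ 1.45  0.44 -1.18  1.97  0.47  1.05  0.06] F [ 0.7 -0.8 -0.1] gap 0.0918
lid 0.4159 -0.1806 diam 52.3 53.6
lid 0.4152 -0.1866 diam 53.7 59.0
```

View pics/w6z.png

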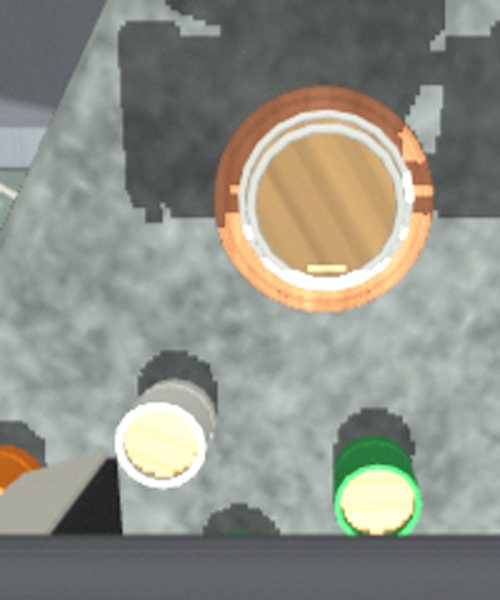

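The middle pot is seated concentrically in the wide one: lid centre is full-picture (260.6,122.4), and the wide rim is visible all round it. The narrow pot's rim is at (194.4,218). I'll fetch it.

```bash
python3 - <<'E'
from h import *
c=np.load("pics/w6.npy",allow_pickle=True).item()
T=ray(c,260.6,122.4,.097)[:2]; n=ray(c,194.4,218,.042)[:2]
print("mid",T,"size",np.linalg.norm(ray(c,232,122,.097)-ray(c,289.2,122,.097)),"narrow",n)
n=(n+[.3412,-.2973])/2
grab(n,.012,Y(150),up=.2)
manip.move_pose([*T,.19],down(Y(90))); manip.sleep(.3); stat()
c,im=wshot("w7")
hsv=cv2.cvtColor(np.ascontiguousarray(im),cv2.COLOR_RGB2HSV)
z=manip.current_tool_pos()[2]+.03
for u in (255,260,265): print(u,[int(a) for a in hsv[195:260,u,1]])
for v in (220,230,240): print(v,ray(c,260,v,z)[:2].round(4))
E
```

```text
mid [ 0.4155128  -0.18995456] size 0.047997936277468595 narrow [ 0.34290479 -0.29615841]
gap 0.039309232629076506 Fg 30.00009622424841
t 36.03 p [ 0.3412 -0.2965  0.1991] q [ 1.81  0.56 -1.46  2.04  0.63  1.12  1.11] F [-0.5 -0.  -1.4] gap 0.0393
t 37.38 p [ 0.4152 -0.1904  0.1898] q [ 1.35  0.37 -1.15  2.04  0.41  0.99 -0.01] F [ 0.1 -0.5 -0.4] gap 0.0398
255 [33, 32, 32, 33, 56, 35, 14, 12, 15, 12, 9, 14, 12, 13, 13, 12, 13, 12, 12, 15, 12, 12, 12, 12, 13, 13, 12, 13, 15, 14, 9, 7, 9, 10, 10, 63, 115, 112, 114, 112, 113, 116, 113, 113, 113, 111, 114, 116, 115, 115, 112, 112, 112, 112, 115, 115, 113, 114, 99, 38, 20, 16, 18, 13, 18]
260 [42, 38, 35, 32, 38, 58, 14, 14, 14, 13, 11, 13, 14, 13, 13, 12, 13, 13, 13, 15, 13, 13, 12, 13, 13, 13, 12, 13, 13, 14, 9, 7, 7, 9, 9, 38, 92, 113, 113, 111, 113, 115, 113, 114, 113, 114, 113, 115, 115, 115, 115, 117, 114, 114, 114, 116, 116, 114, 98, 35, 14, 19, 18, 18, 15]
265 [34, 35, 37, 39, 40, 65, 13, 13, 14, 14, 13, 9, 14, 13, 13, 12, 13, 12, 13, 12, 13, 12, 15, 16, 16, 15, 13, 15, 16, 16, 15, 8, 7, 11, 9, 19, 77, 113, 113, 113, 115, 117, 115, 114, 114, 112, 115, 114, 114, 113, 114, 113, 112, 113, 114, 114, 113, 115, 97, 35, 14, 21, 18, 16, 18]
220 [ 0.4166 -0.1664]
230 [ 0.4166 -0.1713]
240 [ 0.4166 -0.1762]
```

View pics/w7.png

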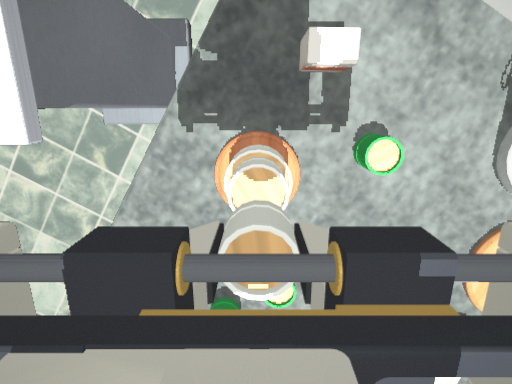

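The narrow pot is held at (260,250), about 1.7 mm forward of the TCP along tool x, so I'll compensate for that when placing.

```bash
python3 - <<'E'
from h import *
place([.4143,-.1918],.104)
manip.move_pose([.4142,-.2521,.22],down(Y(90))); manip.sleep(.2); stat()
c,im=wshot("w8"); save("w8z",im,(180,60,340,190),4)
E
```

```text
contact dz -0.0005 df 5.708420697080899
t 40.83 p [ 0.4144 -0.1918  0.1038] q [ 1.21  0.5  -1.    2.11  0.58  0.83 -0.15] F [-0.6  0.7  4.7] gap 0.0395
t 43.31 p [ 0.4134 -0.2506  0.2188] q [ 1.45  0.39 -1.15  1.95  0.4   1.07  0.12] F [-0.5  0.3  0.1] gap 0.092
```

View pics/w8z.png

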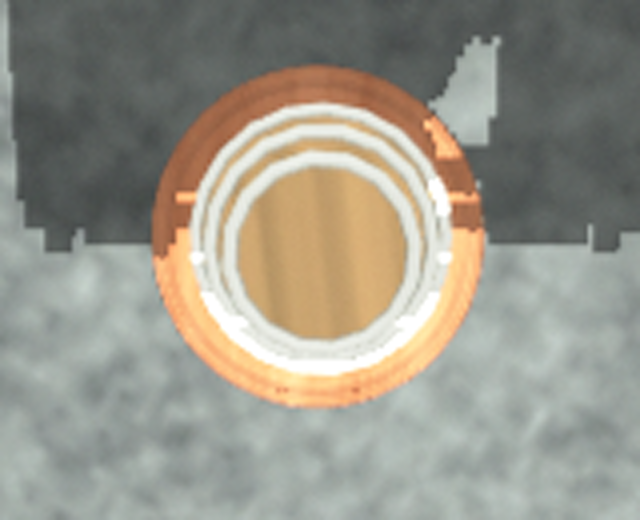

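All three rims are nested evenly, with the narrow lid centre at full-picture (260.8,123.3). Now the knob.

```bash
python3 - <<'E'
from h import *
c=np.load("pics/w8.npy",allow_pickle=True).item()
print("narrow",ray(c,260.75,123.25,.134).round(4),np.linalg.norm(ray(c,239.75,123,.134)-ray(c,281.75,123,.134)))
manip.servo_line([.39,-.18,.23],vel=.3); swing(.33)
manip.move_pose([.49,.17,.18],down(Y(60))); manip.sleep(.2); stat()
c,im=wshot("w9")
u=proj(c,[.5305,.2305,.034]); print(u)
x,y=int(u[0])-40,int(u[1])-40; save("w9z",im,(x,y,x+80,y+80),6); print(x,y)
E
```

```text
narrow [ 0.4156 -0.1896  0.134 ] 0.03296980434241678
t 46.38 p [0.4901 0.1696 0.1802] q [ 0.26  0.39 -0.79  1.92  0.34  0.97 -1.21] F [-0.9 -0.5 -0.2] gap 0.0915
[263.217946   107.40455458]
223 67
```

View pics/w9z.png

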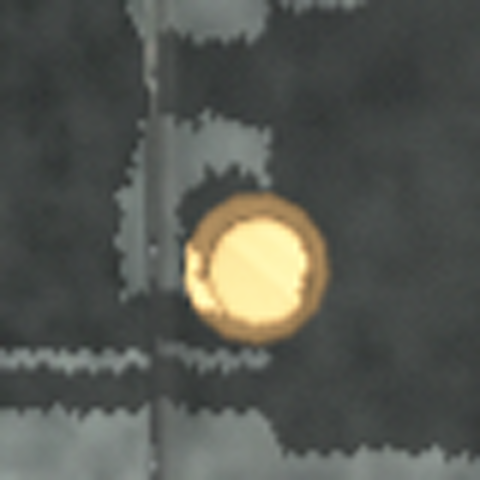

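The knob is seen from nearly above: foot centred at full-picture (265.8,111.7), top at (266,112).

```bash
python3 - <<'E'
from h import *
c=np.load("pics/w9.npy",allow_pickle=True).item()
a=ray(c,265.8,111.7,.007)[:2]; b=ray(c,266,112,.034)[:2]; print(a,b)
k=(a+b)/2
assert np.linalg.norm(a-b)<.006
grab(k,.0105,Y(150),f=20,up=.22)
manip.servo_line([*(k*.44/np.hypot(*k)),.22],vel=.3)
swing(np.arctan2(COAST[1],COAST[0]))
manip.move_pose([.4143,-.1908,.22],down(Y(90))); manip.sleep(.3); stat()
c,im=wshot("w10"); save("w10z",im,(160,110,360,310),3)
E
```

```text
[0.53105624 0.22508217] [0.53070718 0.22540067]
gap 0.017236488058952806 Fg 20.000047087669373
t 51.32 p [0.5302 0.2246 0.2188] q [ 0.37  0.6  -1.13  1.73  0.58  1.19  0.12] F [-1.1 -0.3 -1.1] gap 0.017
t 53.87 p [ 0.4139 -0.1905  0.2199] q [ 1.45  0.36 -1.26  2.01  0.39  1.05  0.01] F [ 0.1 -0.2 -1.1] gap 0.0176
```

View pics/w10z.png

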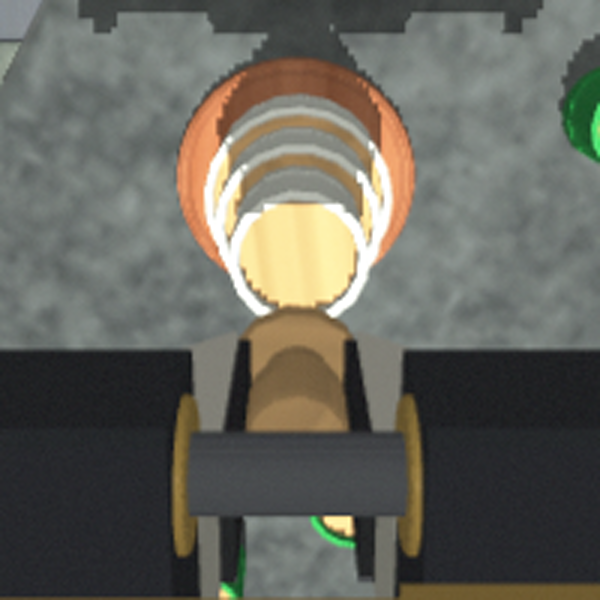

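The knob is held upright with its foot's near edge at about (259,212); the tower below is intact. I'll compute the offset and place it.

```bash
python3 - <<'E'
from h import *
c=np.load("pics/w10.npy",allow_pickle=True).item()
y1=ray(c,259.3,212.3,.2164)[1]-.013; y2=ray(c,259,241,.2434)[1]-.009
off=y1+.1905; print(y1,y2,off)
off=float(np.clip(off,-.001,.002))
place([.4143,-.1898-off],.1395)
manip.move_pose([.4142,-.2521,.25],down(Y(90))); manip.sleep(.2); stat()
c,im=wshot("w11"); save("w11z",im,(180,60,340,190),4)
E
```

```text
-0.18779936799782235 -0.1889182083534292 0.0027006320021776553
contact dz -0.0005 df 3.032010319381099
t 57.27 p [ 0.4144 -0.1918  0.1392] q [ 1.3   0.48 -1.12  2.08  0.55  0.91 -0.13] F [-0.4  0.5  3.3] gap 0.0174
t 60.02 p [ 0.4135 -0.2507  0.2489] q [ 1.52  0.38 -1.25  1.91  0.4   1.14  0.12] F [ 0.6  0.6 -0.5] gap 0.092
```

View pics/w11z.png

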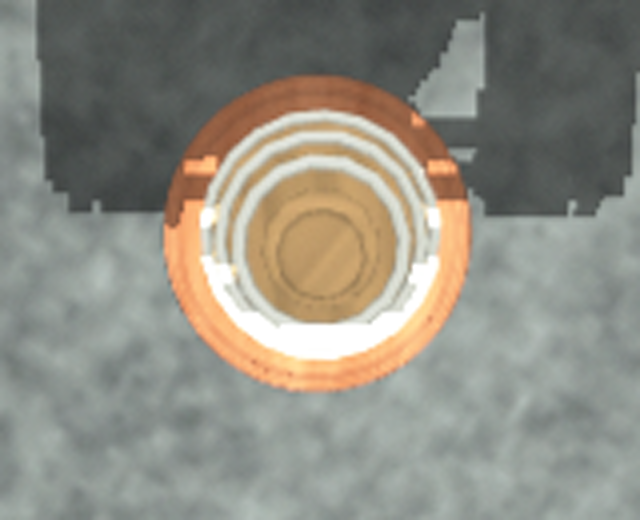

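The knob stands upright inside the narrow pot's rim at full-picture (260,123). Contact came at the expected height, so I'm handing in.

```bash
python3 - <<'E'
from h import *
print(manip.hand_in())
E
```

```text
the job is handed in; nothing more can be done
None
```

The tower is built on the round coaster (wide, middle, narrow pot, then knob): each piece seated at its expected height, the last wrist view shows all of them nested, and the job was handed in at about 60 s.

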